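# Find and mark the balance point of a boxed strut rail

### The job

The strut rail with the two electrical boxes lies tipped across the yellow fulcrum of the stand. Without lifting it or leaning on it, slide it lengthwise until it balances level on the fulcrum; then seat the orange saddle marker on the rail, centred right above the fulcrum, to mark the balance point. Leave the rail balanced with the saddle on it, and do not disturb the spare box, the tub or the screwdriver.

Things in the scene. Friction and masses are not known exactly. Their poses are not given: they have to be found in the camera images.
- stand: Fixed grey balance stand: base plate 90 x 300 x 10 mm, origin at the centre of its underside. The rail slides along its y. At y = +110 and -110 mm two forks guide and catch the rail: a black rubber foot (springy, about 0.4 N, damped; its top moves between 65 and 75 mm above the table, 65 when the rail is tipped onto it) between 6 mm thick cheeks, 47 mm apart, tops at 80 mm.
- fulcrum: The yellow fulcrum block in the middle of the stand, fixed to it: flat level top 16 mm along the stand's y by 60 mm across, 70 mm above the table. Origin under its centre, 10 mm above the table.
- fulcrum_top (a point): Centre of the fulcrum's flat top, 70 mm above the table.
- rail: Loose galvanised strut rail, 420 mm long (its y) x 41 mm wide x 21 mm high; on its top two fixed closed steel boxes, 75 mm along the rail x 54 x 36 mm high, centred 155 mm either side of the middle. Origin: middle of its underside, z up. Unknown contents (0.49 to 0.86 kg in all): the balance point lies from 15 mm on the end-b side of the middle to 62 mm on the end-a side.
- rail_mid (a point): Centre of the strut rail (half its length, half its height). At the start the rail lies along the stand's y, on the fulcrum's edge and the foot at the stand's +y, inclined 0.05 rad, with its balance point 10 to 100 mm beyond the fulcrum on the low side. Dry friction holds it wherever it is left.
- rail_end_a (a point): Centre of the rail's end face at its +y end, low at the start, 210 mm from the middle. The rail sticks out 17 mm beyond the box. With its balance point over the fulcrum's flat top the rail, if nothing holds it, settles level within a second; a finger pressed on its end can hold it inclined by friction, so draw back a little before judging.
- rail_end_b (a point): Centre of the rail's end face at its -y end, 210 mm from the middle, half-way up.
- offcut: Fixed short strut offcut on the table, 41 mm wide (x) x 60 mm long (y) x 30 mm high, on which the saddle marker is parked. Origin at the centre of its underside.
- saddle: Loose orange saddle marker, 50 g: top plate 57 (x) x 30 (y) x 5 mm; two legs reach 10 mm below it either side of a 47 mm gap, to straddle a 41 mm strut; grip fin 14 (x) x 30 (y) x 50 mm high. Origin: centre of the plate's underside, which sits on the strut's top. Parked on the offcut with the same heading, underside 30 mm above the table. On the rail its y lies along the rail.
- saddle_grip (a point): Centre of the saddle's grip fin, 30 mm above the underside of its top plate: grip it here across its 14 mm (x) thickness.
- spare_box_mid (a point): Bystander: centre of a loose open steel box 54 x 75 x 48 mm.
- tub_mid (a point): Bystander: middle of a loose blue tub of locknuts, 80 mm across the rim, 45 mm high.
- driver_grip (a point): Bystander: handle of a loose screwdriver lying on the table.
Not all that is in view belongs to the job. Leave any turquoise look-alike of the saddle alone.

How it is judged (in metres and radians):
On the way:
1. the rail balances level on the fulcrum, without the saddle (angle between rail's own z axis and vertical below 0.02 rad and linear speed of rail below 0.02 m/s and contact force between rail and fulcrum above 2 N and contact force between each of saddle, the fingers and rail below 0.05 N), for 0.3 s.
At the end, for the whole second after the job is handed in: The rail rests level (within 0.02 rad) and still on the fulcrum, the saddle marker sits fully down on the rail astride it, upright and still, its centre within 7 mm of the fulcrum's centre along the rail (angle between rail's own z axis and vertical below 0.02 rad and linear speed of each of rail, saddle below 0.02 m/s and contact force between rail and fulcrum above 2 N and y of saddle in the frame of stand between -0.007 and 0.007 m and z of saddle in the frame of rail between 0.018 and 0.0235 m and angle between saddle's own z axis and vertical below 0.06 rad and contact force between saddle and rail above 0.1 N); the robot touches nothing.
It fails at once if the rail is leaned on: it presses on the fulcrum with more than 25 N (contact force between rail and fulcrum above 25 N).
It fails at once if the rail is lifted: its centre rises more than 15 mm above its level resting height (height (world z) of rail_mid above 0.0955 m).
It fails at once if a bystander (spare box, tub, screwdriver) is moved more than 20 mm (distance of any of spare_box_mid, tub_mid, driver_grip from where it was at the start of the episode above 0.02 m).
It also fails if it takes over 72 s, if anything falls off the work surface, if the arm or the gripper's body presses on something with over 40 N, if the wrist force passes 120 N, or if a joint passes its speed limit or range.

### The arm

A 6-joint arm with a two-finger parallel gripper is mounted at the origin on the work surface. World frame = base frame: x ahead of the robot, y to its left, z up, the work surface at z = 0. Lengths are in m, angles in degrees, forces in N, time in s.
With the tool pointing down it reaches from about 0.25 to 0.725 m from the base axis. Payload 9.7 kg.
Tool frame: the origin (TCP) lies at the very end of the fingers, on their centre line; the grasp point (between the pads) lies 19 mm behind it (bot.grip_depth is the distance from the TCP to the grasp point, in m); z points along the fingers, y is the direction in which the jaws open and shut (so a half turn about z gives the same grasp; the last joint's range is limited). The gripper opens to 85 mm and grips with 20 to 120 N. Pads are 22 mm wide; open, the fingers measure 114 mm over their backs; the gripper's body (76 mm by 85 mm) begins 54 mm behind the grasp point. The pads swing forward as they close: fully open they stand 13 mm farther back than shut.
Start: joints at [-64.916, 4.979, 10.078, 95.1, 0, 90], TCP at [0.233, -0.498, 0.231] pointing down, gripper open.
Joint ranges: [-179.16, 179.16], [-48.56, 103.87], [-65.8, 70.77], [-126.05, 130.52], [-82.76, 87.17], [-180, 180]. Speed limits (degrees/s): [127.2, 127.2, 147.25, 180, 180, 180].

### API

Orientations are given as [roll, pitch, yaw] about the fixed x, y, z axes, in that order (R = Rz(yaw) Ry(pitch) Rx(roll)).
In Python, from workcell import bot, viewer gives the robot as it stands.
- The arm moves only by the tool arm_command, never from a script. Its argument "motion" is a list of rows, each a list of 3 entries, a list of its own where there are three numbers: the opening, from 0 (shut) to 1 (fully open), then the shift along the tool's x, y, z in units of 60 mm (1.0 is 60 mm), then the turn, a rotation vector about the tool's x, y, z in units of 6 degrees (1.0 is 6 degrees). A call has 1 to 12 rows; each row shifts and turns the commanded pose from where the row before left it, along the tool's axes as they then stand; what a row does not reach is not made up. A row lasts 1/8 s, in which the tool goes at most 62.5 mm and 10.7 degrees, less where a joint would pass 70% of its speed; a pose out of reach is approached as far as the arm can. A call is refused whole if a number of a shift passes 1 or a number of a turn 1, either way. A call with a gripper value outside its range is refused whole. The fingers move at their own pace and stop on an object; "newtons" is the grip in N (left out, the last holds). Time passes only in rows, so rows that do not move let the fingers close. It gives the time, the measured TCP pose, the force and the opening at its end, in the units of the state.
- bot.get_obs(): the state, without advancing time (a new reading comes with each control period).
- viewer.camera(name): name is "side" or "top"; returns the picture (384x512x3 uint8, blue, green, red); there is no depth.
- viewer.calibration(name): a dict with "fx", "fy", "cx", "cy" (pixels), "k1" (the pictures are not rectified: a ray, as slopes to the right and down, at radius r is drawn at 1 + k1 r^2 times it, then the intrinsics apply), "T" (4x4, takes a point from camera to world coordinates). Camera axes: x right, y down, z forward; pixel columns grow to the right and rows downward; lengths in m; the calibration is good to about 2 mm. A picture is of the moment at which its call begins. calibration takes no time and is no camera call.
- bot.job_done(): hands the job in, once; it reports no verdict.
The state is a dict: "time": time; "q": joint angles; "qd": joint speeds; "joint_efforts": joint torques, N m; "ee_pos": TCP position; "tcp_rot": TCP orientation; "wrist_force": force on the tool from outside, world axes, zero at the start; "torque": the same for the moment, N m; "opening": finger opening in m.
Only numpy, scipy, OpenCV 4.12 (cv2) and the standard library are available. Lean on these libraries where they do the work, as an engineer would, in place of code of your own. Each camera call takes 0.05 s, during which the arm holds its last target.

## Working session

There is one attempt and no reset: what is moved stays moved. The work goes in short steps, Python scripts to look and compute and a tool call to move; the robot and the scene stay as the last step left them, time stands still between calls to the robot, and variables do not carry over. Pictures are saved under pics/ and viewed, and the job is handed in when it is done.

Besides the shell and the picture viewer there is one more tool, called after "Emit:" as name(argument=value, ...), one argument or row to a line, values as JSON. arm_command: Moves the arm, as the interface text tells. Its arguments: {"type":"object","properties":{"motion":{"type":"array"},"newtons":{"type":"number"}},"required":["motion"]}

```bash
mkdir -p pics; ls; python3 - <<'E'
from workcell import bot, viewer
import cv2
for n in("side","top"):
    im=viewer.camera(n); cv2.imwrite(f"pics/{n}0.png",im)
    c=viewer.calibration(n); print(n,{k:(v if k!='T' else v) for k,v in c.items()})
print(bot.get_obs()); print(bot.grip_depth)
E
```

```text
pics
side {'fx': 380.51748963318977, 'fy': 380.51748963318977, 'cx': 254.67363490123364, 'cy': 199.65901264328767, 'k1': 0.009078617502627047, 'T': array([[-0.67657676, -0.4706301 ,  0.56634901,  0.14291227],
       [-0.73610244,  0.41144234, -0.53746479,  0.45467612],
       [ 0.01992715, -0.78052707, -0.62480429,  0.59304312],
       [ 0.        ,  0.        ,  0.        ,  1.        ]])}
top {'fx': 350.06872410592905, 'fy': 350.06872410592905, 'cx': 253.51422111737804, 'cy': 190.2699059423645, 'k1': -0.08261529241297641, 'T': array([[-0.02505439, -0.99561889,  0.09008495,  0.5222202 ],
       [-0.99941298,  0.02705189,  0.02102112, -0.0025195 ],
       [-0.02336599, -0.0895054 , -0.99571221,  0.95465591],
       [ 0.        ,  0.        ,  0.        ,  1.        ]])}
{'time': 0.1, 'q': array([-6.49147205e+01,  5.00785952e+00,  1.00396397e+01,  9.50988014e+01,
       -4.99316342e-04,  8.99988412e+01]), 'qd': array([ 0.01873999, -0.1097285 ,  0.14051219,  0.0137593 , -0.00205208,
       -0.0479447 ]), 'joint_efforts': array([-1.14897099e-03, -5.21560836e+01,  4.65654123e+01,  1.61528634e-02,
        3.51598985e-06, -2.01710333e-05]), 'ee_pos': array([ 0.23309626, -0.49794608,  0.2306606 ]), 'tcp_rot': array([-1.79932979e+02,  4.97960458e-04,  2.50864389e+01]), 'wrist_force': array([-0.29018328, -0.70637145, -0.30777506]), 'torque': array([-0.00829929, -0.02066201, -0.03711146]), 'opening': 0.08508430732854265}
0.0187
```

View pics/side0.png

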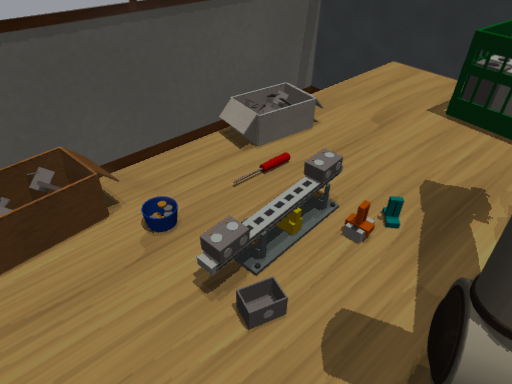

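View pics/top0.png

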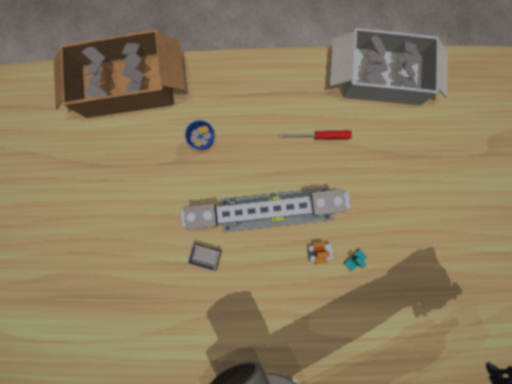

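```bash
cat > h.py <<'E'
import numpy as np, cv2
from workcell import bot, viewer
def ray(n,uv):
    c=viewer.calibration(n); T=c['T']
    uv=np.atleast_2d(np.float64(uv)); d=np.c_[(uv[:,0]-c['cx'])/c['fx'],(uv[:,1]-c['cy'])/c['fy']]
    s=d.copy()
    for _ in range(20): s=d/(1+c['k1']*(s**2).sum(1,keepdims=True))
    return T[:3,3], np.c_[s,np.ones(len(s))]@T[:3,:3].T
def plane(n,uv,z):
    o,d=ray(n,uv); t=(z-o[2])/d[:,2]; return o+d*t[:,None]
def proj(n,P):
    c=viewer.calibration(n);T=c['T']; p=(np.atleast_2d(P)-T[:3,3])@T[:3,:3]
    s=p[:,:2]/p[:,2:]; s=s*(1+c['k1']*(s**2).sum(1,keepdims=True))
    return s*[c['fx'],c['fy']]+[c['cx'],c['cy']]
def crop(im,x0,y0,x1,y1,k,f): cv2.imwrite(f,cv2.resize(im[y0:y1,x0:x1],None,fx=k,fy=k,interpolation=cv2.INTER_CUBIC))
E
python3 - <<'E'
import cv2
from h import crop
crop(cv2.imread('pics/top0.png'),170,170,370,290,4,'pics/topc.png')
crop(cv2.imread('pics/side0.png'),190,140,350,280,4,'pics/sidec.png')
crop(cv2.imread('pics/side0.png'),320,180,420,255,6,'pics/sidesad.png')
E
```

```text
(no output)
```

View pics/topc.png

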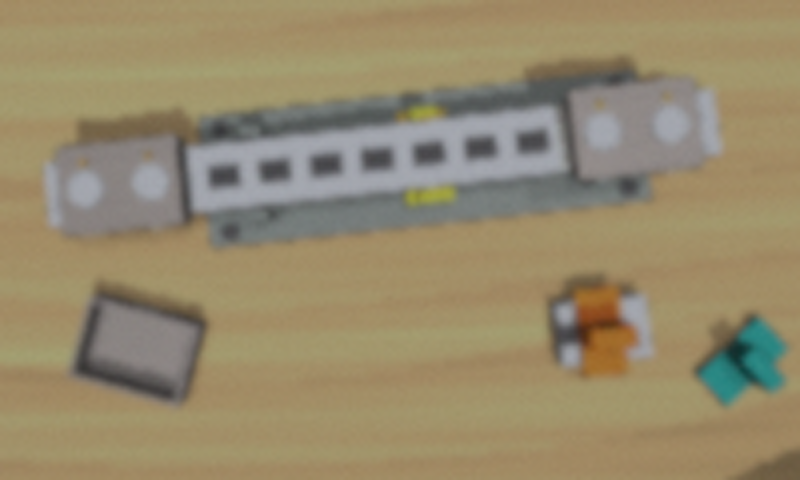

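View pics/sidec.png

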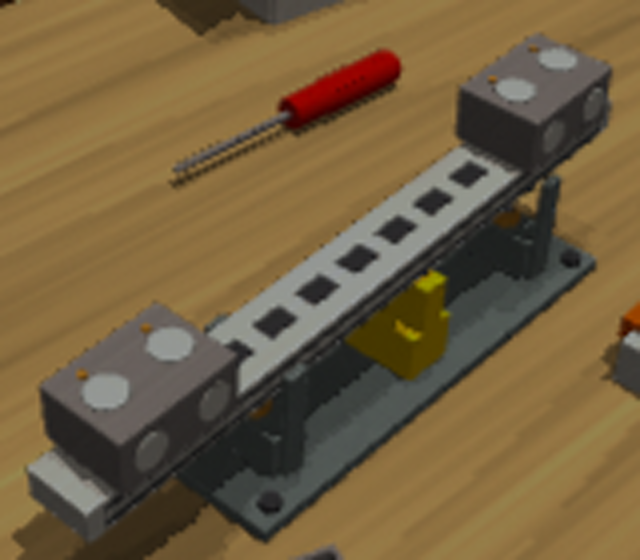

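View pics/sidesad.png

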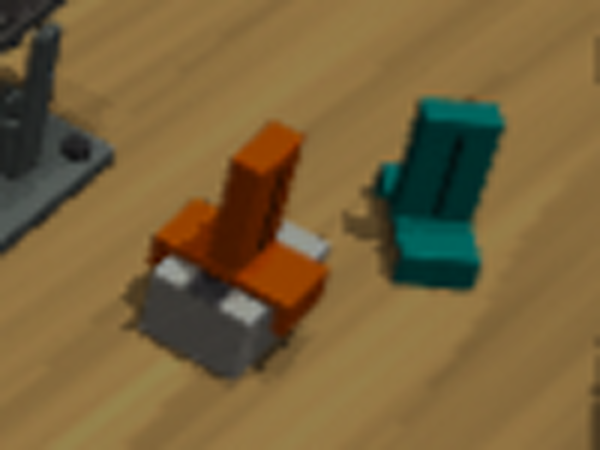

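```bash
python3 - <<'E'
from h import *
t=cv2.imread('pics/top0.png'); s=cv2.imread('pics/side0.png')
hsv=cv2.cvtColor(t,cv2.COLOR_BGR2HSV)
m=cv2.inRange(hsv,(24,170,110),(34,255,255)); m[:170]=0;m[290:]=0
n,l,st,ce=cv2.connectedComponentsWithStats(m)
for i in range(1,n):
    if st[i,4]>3: print('yel',st[i],ce[i],plane('top',ce[i],.07)[0])
# orange
m=cv2.inRange(hsv,(5,150,90),(18,255,255)); m[:235]=0;m[275:]=0
n,l,st,ce=cv2.connectedComponentsWithStats(m)
for i in range(1,n):
    if st[i,4]>3: print('or',st[i],ce[i],plane('top',ce[i],.035)[0])
C=lambda a:np.array(a)/4.+[170,170]-.375
print('plate corners',plane('top',C([[213,247],[650,197],[200,118],[632,70]]),.01))
print('rail end a top corners',plane('top',C([[46,162],[54,229]]),.08), 'b',plane('top',C([[712,88],[721,153]]),.103))
print('box a inner top edge', plane('top',C([[183,136],[188,222]]),.113),'box b',plane('top',C([[567,90],[578,180]]),.127))
print('box a outer',plane('top',C([[52,150],[66,236]]),.106))
print('offcut corners',plane('top',C([[552,299],[560,367],[648,292],[653,355]]),.03))
print('saddle plate corners',plane('top',C([[573,288],[582,374],[619,289],[630,374]]),.035))
print('slots',plane('top',C([[225,176],[275,170],[326,164],[377,158],[429,152],[480,147],[533,141]]),.093))
E
```

```text
or [314 242  14  22 218] [320.0733945  252.45412844] [ 0.43844406 -0.15207203  0.035     ]
plate corners [[ 0.49886025  0.10268142  0.01      ]
 [ 0.52473819 -0.19200486  0.01      ]
 [ 0.58607587  0.10993887  0.01      ]
 [ 0.61078262 -0.18353502  0.01      ]]
rail end a top corners [[0.55611855 0.19948517 0.08      ]
 [0.51399251 0.19479554 0.08      ]] b [[ 0.58970748 -0.21423526  0.103     ]
 [ 0.54991949 -0.21784109  0.103     ]]
box a inner top edge [[0.56849509 0.10816489 0.113     ]
 [0.51669955 0.10600206 0.113     ]] box b [[ 0.5889638  -0.12202437  0.127     ]
 [ 0.53560233 -0.12644514  0.127     ]]
box a outer [[0.56235245 0.18970937 0.106     ]
 [0.5098391  0.18159665 0.106     ]]
offcut corners [[ 0.45989388 -0.12104551  0.03      ]
 [ 0.41563392 -0.12475652  0.03      ]
 [ 0.46265808 -0.18414744  0.03      ]
 [ 0.42164414 -0.18584716  0.03      ]]
saddle plate corners [[ 0.46696783 -0.13433401  0.035     ]
 [ 0.41130061 -0.13822642  0.035     ]
 [ 0.46547128 -0.16430536  0.035     ]
 [ 0.41039315 -0.16942503  0.035     ]]
slots [[ 0.54426707  0.08521494  0.093     ]
 [ 0.5471854   0.05429225  0.093     ]
 [ 0.55007221  0.02280901  0.093     ]
 [ 0.55294476 -0.00863807  0.093     ]
 [ 0.55578866 -0.04068404  0.093     ]
 [ 0.55802374 -0.07210115  0.093     ]
 [ 0.560831   -0.10479358  0.093     ]]
```

Emit:
arm_command(
  motion=[
    [0, [0, 0, 0], [0, 0, -0.97]],
    [0, [0, 0, 0], [0, 0, -0.97]],
    [0, [0, 0, 0], [0, 0, -0.97]],
    [0, [0, 0, 0], [0, 0, -0.97]],
    [0, [0, 0, 0], [0, 0, -0.97]],
    [0, [0, 0, 0], [0, 0, -0.97]],
    [0, [0, 0, 0], [0, 0, -0.97]],
    [0, [0, 0, 0], [0, 0, -0.97]],
    [0, [0, 0, 0], [0, 0, -0.97]],
    [0, [0, 0, 0], [0, 0, -0.97]],
    [0, [0, 0, 0], [0, 0, -0.97]],
    [0, [0, 0, 0], [0, 0, -0.97]],
  ],
  newtons=40,
)

```text
time: 1.6
ee_pos: [0.2331, -0.498, 0.2309]
tcp_rot: [-180.0, -0.0, 95.1]
wrist_force: [0.5, 0.1, 0.6]
opening: 0.0001
```

```bash
python3 - <<'E'
from h import *
C=lambda a:np.array(a)/4.+[170,170]-.375
p=plane('top',C([[420,113],[430,195]]),.07);print(p,p.mean(0))
print(bot.get_obs()['tcp_rot'])
E
```

```text
[[ 0.58149154 -0.0367706   0.07      ]
 [ 0.5296076  -0.04151109  0.07      ]] [ 0.55554957 -0.03914085  0.07      ]
[-1.79984913e+02 -4.34144596e-02  9.51159468e+01]
```

Emit:
arm_command(
  motion=[
    [0, [0.83, 0.43, 0], [0, 0, 0]],
    [0, [0.83, 0.43, 0], [0, 0, 0]],
    [0, [0.83, 0.43, 0], [0, 0, 0]],
    [0, [0.83, 0.43, 0], [0, 0, 0]],
    [0, [0.83, 0.43, 0], [0, 0, 0]],
    [0, [0.83, 0.43, 0], [0, 0, 0]],
    [0, [0.83, 0.43, 0], [0, 0, 0]],
    [0, [0.83, 0.43, 0], [0, 0, 0]],
    [0, [0.83, 0.43, 0], [0, 0, 0]],
    [0, [0.83, 0.43, 0], [0, 0, 0]],
    [0, [0.83, 0.43, 0], [0, 0, 0]],
    [0, [0.83, 0.43, 0], [0, 0, 0]],
  ],
)

```text
time: 3.1
ee_pos: [0.4906, 0.1258, 0.231]
tcp_rot: [-180.0, 0.0, 94.9]
wrist_force: [1.0, -0.5, 0.8]
opening: -0.0
```

Emit:
arm_command(
  motion=[
    [0, [0.88, 0.42, 0], [0, 0, 0]],
    [0, [0.88, 0.42, 0], [0, 0, 0]],
    [0, [0, 0, 0.68], [0, 0, 0]],
    [0, [0, 0, 0.68], [0, 0, 0]],
    [0, [0, 0, 0.68], [0, 0, 0]],
    [0, [0, 0, 0.66], [0, 0, 0]],
    [0, [0, 0, 0], [0, 0, 0]],
  ],
)

```text
time: 3.98
ee_pos: [0.5294, 0.2325, 0.066]
tcp_rot: [-179.7, 0.1, 94.9]
wrist_force: [-0.8, -1.0, 0.6]
opening: -0.0004
```

```bash
cat >> h.py <<'E'
def snap(tag):
    t=viewer.camera('top'); s=viewer.camera('side')
    cv2.imwrite(f'pics/t_{tag}.png',t); cv2.imwrite(f'pics/s_{tag}.png',s)
    a=cv2.resize(t[160:290,170:390],(800,472),interpolation=cv2.INTER_CUBIC)
    b=cv2.resize(s[120:290,170:370],(706,600),interpolation=cv2.INTER_CUBIC)
    cv2.imwrite(f'pics/tc_{tag}.png',a); cv2.imwrite(f'pics/sc_{tag}.png',b)
E
python3 - <<'E'
from h import *
snap('1'); o=bot.get_obs(); print(o['time'],o['ee_pos'],o['wrist_force'])
E
```

```text
4.075 [0.53165824 0.23345451 0.07031767] [1.26798722 0.18489092 0.49989053]
```

View pics/tc_1.png

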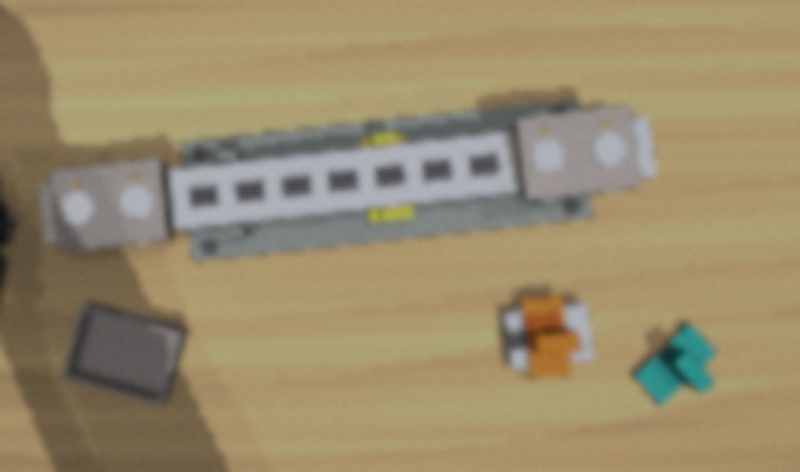

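View pics/sc_1.png

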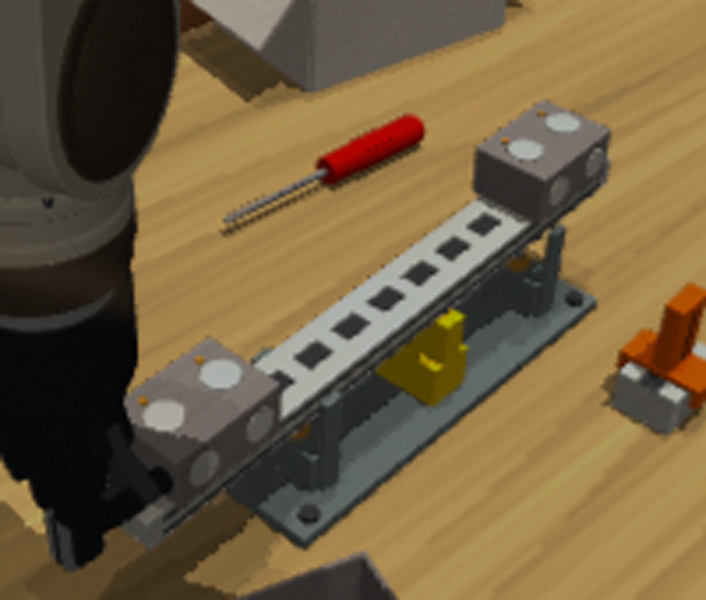

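Emit:
arm_command(
  motion=[
    [0, [-0.2, 0, 0], [0, 0, 0]],
    [0, [-0.15, 0, 0], [0, 0, 0]],
    [0, [-0.1, 0, 0], [0, 0, 0]],
    [0, [-0.08, 0, 0], [0, 0, 0]],
    [0, [-0.08, 0, 0], [0, 0, 0]],
    [0, [-0.06, 0, 0], [0, 0, 0]],
    [0, [0, 0, 0], [0, 0, 0]],
  ],
)

```text
time: 4.95
ee_pos: [0.5356, 0.1936, 0.0705]
tcp_rot: [179.9, -0.1, 94.9]
wrist_force: [0.1, 5.3, 3.0]
opening: -0.0
```

```bash
python3 - <<'E'
from h import *
snap('2'); o=bot.get_obs(); print(o['time'],o['ee_pos'],o['wrist_force'])
E
```

```text
5.05 [0.53542515 0.19355682 0.07015656] [-0.82610858  4.45532944  2.84705001]
```

View pics/tc_2.png

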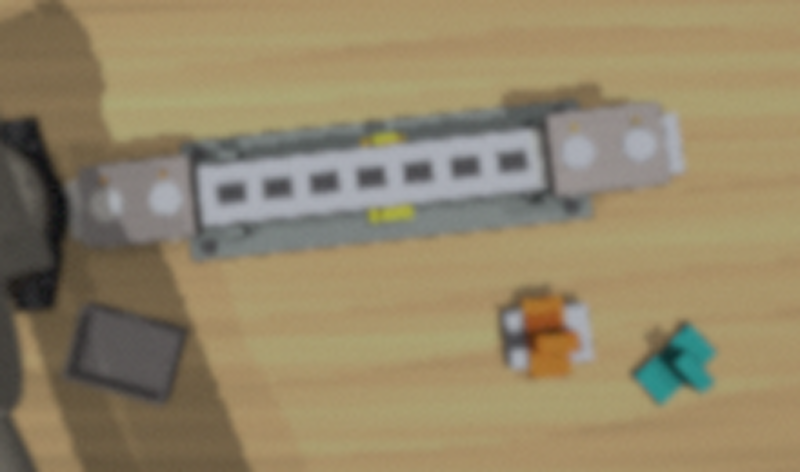

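View pics/sc_2.png

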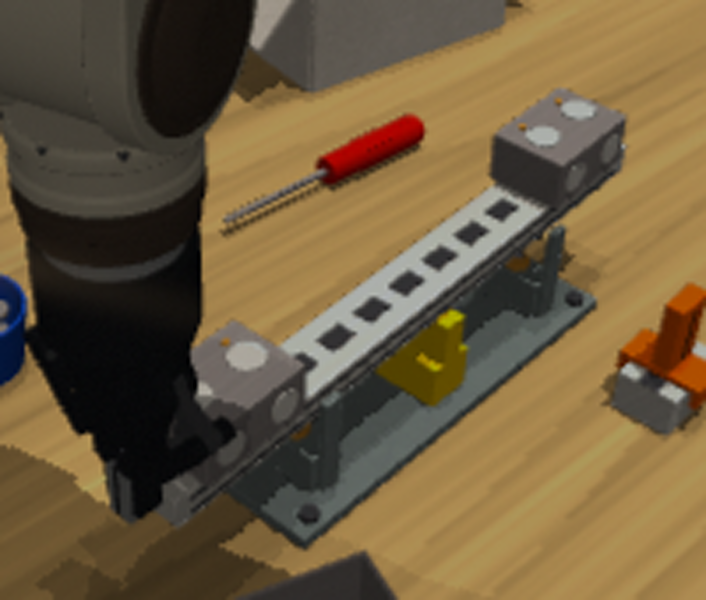

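```bash
cat >> h.py <<'E'
def slots(im,box,thr):
    x0,y0,x1,y1=box; hsv=cv2.cvtColor(im[y0:y1,x0:x1],cv2.COLOR_BGR2HSV)
    k=4
    b=cv2.resize(im[y0:y1,x0:x1],None,fx=k,fy=k,interpolation=cv2.INTER_CUBIC)
    h=cv2.cvtColor(b,cv2.COLOR_BGR2HSV); m=cv2.inRange(h,(0,0,thr),(179,45,255))
    cs,hi=cv2.findContours(m,cv2.RETR_CCOMP,cv2.CHAIN_APPROX_NONE)
    out=[]
    for c,q in zip(cs,hi[0]):
        a=cv2.contourArea(c)
        if q[3]>=0 and 150<a<1500:
            M=cv2.moments(c); out.append([M['m10']/a/k+x0-.375,M['m01']/a/k+y0-.375,a])
    return np.array(sorted(out))
def tri(pt,ps):
    o1,d1=ray('top',pt);o2,d2=ray('side',ps); R=[]
    for a,b in zip(d1,d2):
        s=np.linalg.lstsq(np.c_[a,-b],o2-o1,rcond=None)[0]; R.append((o1+a*s[0]+o2+b*s[1])/2)
    return np.array(R)
F=np.array([.5553,-.040]); U=np.array([-.0872,.9962])
def tilt(tag):
    t=cv2.imread(f'pics/t_{tag}.png'); s=cv2.imread(f'pics/s_{tag}.png')
    a=slots(t,(190,180,340,240),125); b=slots(s,(210,150,350,260),110)
    print(tag,len(a),len(b)); 
    if len(a)!=7 or len(b)!=7:
        print(a.round(1).tolist(),b.round(1).tolist()); return
    P=tri(a[:,:2],b[:,:2]); y=(P[:,:2]-F)@U
    p=np.polyfit(y,P[:,2],1); print('tilt %.4f z0 %.4f mid_y %.4f resid %s'%(p[0],np.polyval(p,0),y[3],(P[:,2]-np.polyval(p,y)).round(4)))
E
python3 - <<'E'
from h import *
cv2.imwrite('pics/t_0.png',cv2.imread('pics/top0.png'));cv2.imwrite('pics/s_0.png',cv2.imread('pics/side0.png'))
for k in '012': tilt(k)
E
```

```text
0 9 6
[[225.6, 213.5, 615.0], [238.2, 212.2, 630.0], [251.1, 210.7, 625.5], [263.9, 209.3, 645.0], [276.8, 207.9, 638.0], [285.9, 223.4, 151.5], [289.7, 206.5, 630.5], [295.7, 222.0, 157.5], [302.7, 205.0, 642.5]] [[258.3, 220.1, 898.0], [268.9, 212.0, 850.0], [278.9, 204.3, 814.5], [288.6, 197.0, 756.0], [297.8, 189.9, 727.0], [306.7, 183.1, 679.0]]
1 7 7
tilt 0.0063 z0 0.0908 mid_y 0.0324 resid [ 0.0077 -0.0056 -0.004  -0.002  -0.0004  0.0013  0.003 ]
2 7 7
tilt 0.0042 z0 0.0920 mid_y 0.0132 resid [ 0.0079 -0.0057 -0.004  -0.0021 -0.0006  0.0014  0.0031]
```

```bash
python3 - <<'E'
s=open('h.py').read()
s=s[:s.index('def tilt(')]+'''def tilt(tag):
    t=cv2.imread(f'pics/t_{tag}.png'); s=cv2.imread(f'pics/s_{tag}.png')
    a=slots(t,(190,180,340,240),125); b=slots(s,(210,150,350,260),110)
    a=a[a[:,2]>400]; b=b[b[:,2]>400]; print(tag,len(a),len(b))
    if len(a)!=7 or len(b)<6:
        print(a.round(1).tolist(),b.round(1).tolist()); return
    P=tri(a[1:,:2],b[-6:,:2]); y=(P[:,:2]-F)@U
    p=np.polyfit(y,P[:,2],1); print('tilt %.4f z0 %.4f mid_y %.4f resid %s'%(p[0],np.polyval(p,0),y[2],(P[:,2]-np.polyval(p,y)).round(4)))
'''
open('h.py','w').write(s)
E
python3 - <<'E'
from h import *
for k in '012': tilt(k)
E
```

```text
0 7 6
tilt -0.0479 z0 0.0904 mid_y 0.0324 resid [-0.     -0.0001  0.0001 -0.     -0.     -0.    ]
1 7 6
tilt -0.0475 z0 0.0904 mid_y 0.0324 resid [ 0.     -0.0001  0.0001  0.     -0.     -0.    ]
2 7 6
tilt -0.0505 z0 0.0905 mid_y 0.0132 resid [ 0.     -0.      0.0001 -0.0002  0.0001  0.    ]
```

Emit:
arm_command(
  motion=[
    [0, [-0.08, 0, 0], [0, 0, 0]],
    [0, [-0.06, 0, 0], [0, 0, 0]],
    [0, [0.05, 0, 0], [0, 0, 0]],
    [0, [0.05, 0, 0], [0, 0, 0]],
    [0, [0, 0, 0], [0, 0, 0]],
    [0, [0, 0, 0], [0, 0, 0]],
    [0, [0, 0, 0], [0, 0, 0]],
  ],
)

```text
time: 5.92
ee_pos: [0.5351, 0.1908, 0.0692]
tcp_rot: [-180.0, 0.0, 94.9]
wrist_force: [1.0, -0.1, -0.1]
opening: -0.0
```

```bash
python3 - <<'E'
from h import *
snap('3'); o=bot.get_obs(); print(o['time'],o['ee_pos'],o['wrist_force']); tilt('3')
E
```

```text
6.025 [0.53512484 0.19087126 0.06924797] [-0.03480718 -0.07630255  0.15176097]
3 7 6
tilt -0.0487 z0 0.0905 mid_y 0.0049 resid [-0.0001  0.0001  0.0001 -0.     -0.0001  0.0001]
```

Emit:
arm_command(
  motion=[
    [0, [-0.1, 0, 0], [0, 0, 0]],
    [0, [-0.08, 0, 0], [0, 0, 0]],
    [0, [-0.06, 0, 0], [0, 0, 0]],
    [0, [0.05, 0, 0], [0, 0, 0]],
    [0, [0.05, 0, 0], [0, 0, 0]],
    [0, [0, 0, 0], [0, 0, 0]],
    [0, [0, 0, 0], [0, 0, 0]],
    [0, [0, 0, 0], [0, 0, 0]],
  ],
)

```text
time: 7.02
ee_pos: [0.5358, 0.1826, 0.0692]
tcp_rot: [-180.0, 0.0, 94.9]
wrist_force: [0.4, 0.0, -0.4]
opening: 0.0004
```

```bash
python3 - <<'E'
from h import *
snap('4'); o=bot.get_obs(); print(o['time'],o['ee_pos'],o['wrist_force']); tilt('4')
E
```

```text
7.125 [0.53585766 0.18252891 0.06925239] [ 0.52437887 -0.38052725 -0.93529314]
4 7 6
tilt -0.0464 z0 0.0904 mid_y -0.0042 resid [ 0.      0.     -0.0001  0.0001 -0.0002  0.0001]
```

Emit:
arm_command(
  motion=[
    [0, [-0.1, 0, 0], [0, 0, 0]],
    [0, [-0.08, 0, 0], [0, 0, 0]],
    [0, [-0.06, 0, 0], [0, 0, 0]],
    [0, [0.05, 0, 0], [0, 0, 0]],
    [0, [0.05, 0, 0], [0, 0, 0]],
    [0, [0, 0, 0], [0, 0, 0]],
    [0, [0, 0, 0], [0, 0, 0]],
    [0, [0, 0, 0], [0, 0, 0]],
  ],
)

```text
time: 8.12
ee_pos: [0.5366, 0.1742, 0.0693]
tcp_rot: [-180.0, 0.0, 94.9]
wrist_force: [0.3, 0.5, 0.2]
opening: -0.0002
```

```bash
python3 - <<'E'
from h import *
snap('5'); o=bot.get_obs(); print(o['time'],o['ee_pos'],o['wrist_force']); tilt('5')
E
```

```text
8.225 [0.53659183 0.17415365 0.06928577] [-0.34650265 -0.93385247  0.49818657]
5 7 6
tilt -0.0492 z0 0.0904 mid_y -0.0124 resid [-0.0001  0.0001  0.     -0.0001  0.0002 -0.0001]
```

Emit:
arm_command(
  motion=[
    [0, [-0.1, 0, 0], [0, 0, 0]],
    [0, [-0.08, 0, 0], [0, 0, 0]],
    [0, [-0.06, 0, 0], [0, 0, 0]],
    [0, [0.05, 0, 0], [0, 0, 0]],
    [0, [0.05, 0, 0], [0, 0, 0]],
    [0, [0, 0, 0], [0, 0, 0]],
    [0, [0, 0, 0], [0, 0, 0]],
    [0, [0, 0, 0], [0, 0, 0]],
  ],
)

```text
time: 9.22
ee_pos: [0.5373, 0.1658, 0.0693]
tcp_rot: [-180.0, 0.0, 94.9]
wrist_force: [0.1, -0.3, -0.4]
opening: -0.0001
```

```bash
python3 - <<'E'
from h import *
snap('6'); o=bot.get_obs(); print(o['time'],o['ee_pos'],o['wrist_force']); tilt('6')
E
```

```text
9.325 [0.5372926  0.16577964 0.06926654] [-0.76984649 -0.01730805  0.11816862]
6 7 6
tilt -0.0421 z0 0.0904 mid_y -0.0211 resid [ 0.     -0.     -0.     -0.0001  0.0001 -0.    ]
```

Emit:
arm_command(
  motion=[
    [0, [-0.1, 0, 0], [0, 0, 0]],
    [0, [-0.06, 0, 0], [0, 0, 0]],
    [0, [-0.05, 0, 0], [0, 0, 0]],
    [0, [0.05, 0, 0], [0, 0, 0]],
    [0, [0.05, 0, 0], [0, 0, 0]],
    [0, [0, 0, 0], [0, 0, 0]],
    [0, [0, 0, 0], [0, 0, 0]],
    [0, [0, 0, 0], [0, 0, 0]],
    [0, [0, 0, 0], [0, 0, 0]],
  ],
)

```text
time: 10.45
ee_pos: [0.5379, 0.1592, 0.0693]
tcp_rot: [-180.0, 0.0, 94.9]
wrist_force: [0.4, 0.1, -0.2]
opening: -0.0002
```

```bash
python3 - <<'E'
from h import *
snap('7'); o=bot.get_obs(); print(o['time'],o['ee_pos'],o['wrist_force']); tilt('7')
E
```

```text
10.55 [0.53786255 0.15921333 0.0692938 ] [-0.14554729 -0.46257351 -0.15216922]
7 7 6
tilt -0.0239 z0 0.0902 mid_y -0.0280 resid [ 0.      0.     -0.     -0.0002  0.0002 -0.    ]
```

Emit:
arm_command(
  motion=[
    [0, [-0.1, 0, 0], [0, 0, 0]],
    [0, [-0.06, 0, 0], [0, 0, 0]],
    [0, [-0.05, 0, 0], [0, 0, 0]],
    [0, [0.05, 0, 0], [0, 0, 0]],
    [0, [0.05, 0, 0], [0, 0, 0]],
    [0, [0, 0, 0], [0, 0, 0]],
    [0, [0, 0, 0], [0, 0, 0]],
    [0, [0, 0, 0], [0, 0, 0]],
    [0, [0, 0, 0], [0, 0, 0]],
  ],
)

```text
time: 11.68
ee_pos: [0.5384, 0.1526, 0.0693]
tcp_rot: [-180.0, 0.0, 94.9]
wrist_force: [0.4, 1.2, -1.1]
opening: -0.0003
```

```bash
python3 - <<'E'
from h import *
snap('8'); o=bot.get_obs(); print(o['time'],o['ee_pos'],o['wrist_force']); tilt('8')
E
```

```text
11.775 [0.53846291 0.15262606 0.06928764] [-0.19169442  0.1665807   0.70593584]
8 7 6
tilt 0.0013 z0 0.0901 mid_y -0.0348 resid [-0.0002  0.0002 -0.      0.0001 -0.0002  0.0001]
```

Emit:
arm_command(
  motion=[
    [0, [-0.1, 0, 0], [0, 0, 0]],
    [0, [-0.06, 0, 0], [0, 0, 0]],
    [0, [-0.05, 0, 0], [0, 0, 0]],
    [0, [0.05, 0, 0], [0, 0, 0]],
    [0, [0.05, 0, 0], [0, 0, 0]],
    [0, [0, 0, 0], [0, 0, 0]],
    [0, [0, 0, 0], [0, 0, 0]],
    [0, [0, 0, 0], [0, 0, 0]],
    [0, [0, 0, 0], [0, 0, 0]],
  ],
)

```text
time: 12.9
ee_pos: [0.539, 0.146, 0.0693]
tcp_rot: [180.0, 0.0, 94.9]
wrist_force: [0.6, 0.5, 0.0]
opening: -0.0001
```

```bash
python3 - <<'E'
from h import *
snap('9'); o=bot.get_obs(); print(o['time'],o['ee_pos'],o['wrist_force']); tilt('9')
E
```

```text
13.0 [0.53901966 0.14605339 0.06929768] [-0.08435811 -0.13007659  0.35948333]
9 7 7
tilt 0.0345 z0 0.0903 mid_y -0.0420 resid [ 0.0001 -0.0002  0.0001 -0.     -0.      0.    ]
```

View pics/sc_9.png

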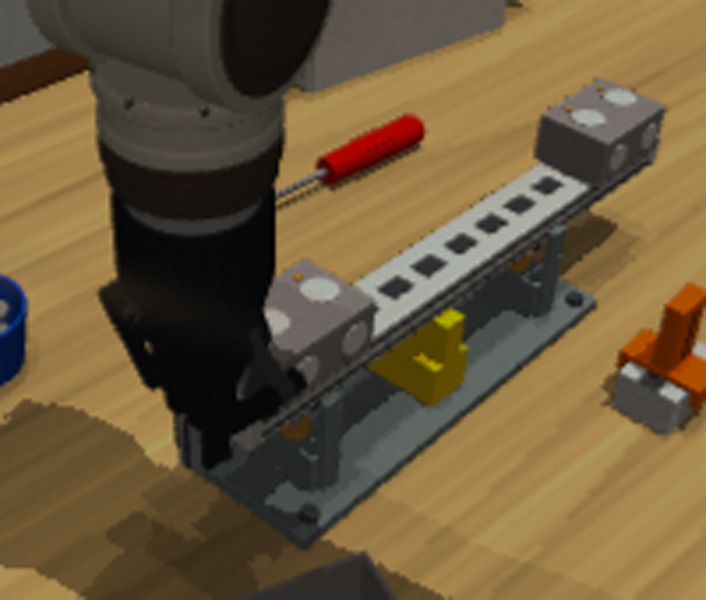

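Emit:
arm_command(
  motion=[
    [0, [0.2, 0, -0.7], [0, 0, 0]],
    [0, [0, 0, -0.8], [0, 0, 0]],
    [0, [0, 0, -0.7], [0, 0, 0]],
    [0, [-0.9, 0, 0], [0, 0, 0]],
    [0, [-0.9, 0, 0], [0, 0, 0]],
    [0, [-0.9, 0, 0], [0, 0, 0]],
    [0, [-0.9, 0, 0], [0, 0, 0]],
    [0, [-0.9, 0, 0], [0, 0, 0]],
    [0, [-0.9, 0, 0], [0, 0, 0]],
    [0, [-0.9, 0, 0], [0, 0, 0]],
    [0, [-0.9, 0, 0], [0, 0, 0]],
    [0, [-0.95, 0, 0], [0, 0, 0]],
  ],
)

```text
time: 14.5
ee_pos: [0.5799, -0.3309, 0.2014]
tcp_rot: [180.0, 0.0, 94.9]
wrist_force: [1.1, 0.4, -0.3]
opening: -0.0
```

```bash
python3 - <<'E'
from h import *
snap('10'); o=bot.get_obs(); print(o['time'],o['ee_pos'],o['wrist_force'],o['tcp_rot']); tilt('10')
p=o['ee_pos'][:2]-F; print('stand y',p@U,'lat',p@[U[1],-U[0]])
E
```

```text
14.6 [ 0.57926873 -0.33404808  0.19937668] [ 0.42726141  0.40059192 -0.55436393] [-1.79904597e+02  4.05729095e-03  9.46662869e+01]
10 7 4
[[255.1, 209.7, 585.5], [268.0, 208.3, 589.0], [280.8, 206.9, 586.0], [293.7, 205.4, 579.5], [306.5, 204.0, 578.5], [319.9, 202.8, 726.0], [331.8, 201.1, 1134.0]] [[281.8, 200.9, 715.0], [291.1, 194.8, 633.5], [300.2, 188.7, 591.0], [308.6, 183.1, 549.0]]
stand y -0.2950207689682389 lat -0.0017633407927340541
```

View pics/sc_10.png

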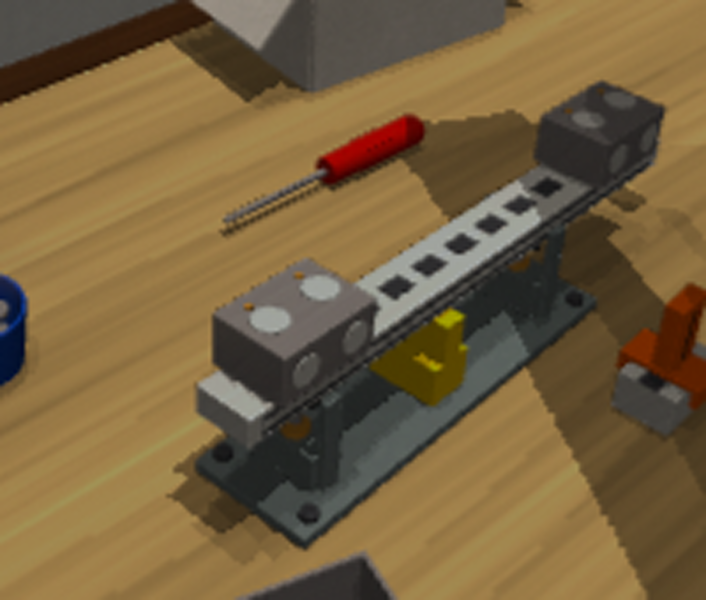

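View pics/tc_10.png

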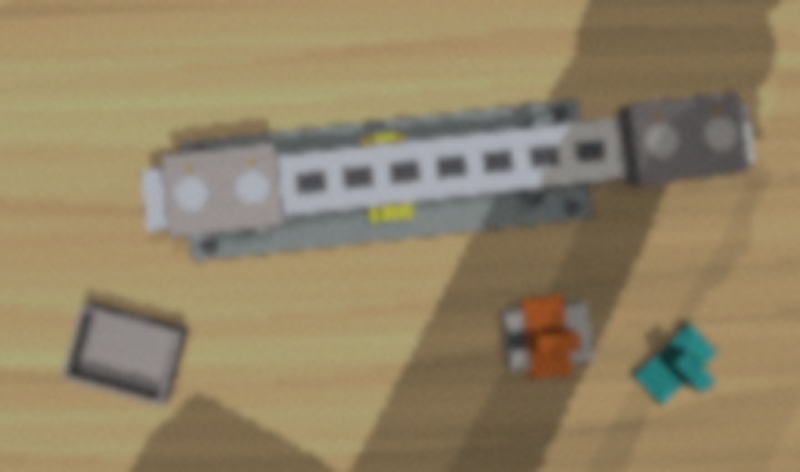

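```bash
python3 - <<'E'
from h import *
t=cv2.imread('pics/t_10.png'); s=cv2.imread('pics/s_10.png')
for thr in(95,85,75): print(thr,slots(t,(190,180,340,240),thr).round(1).tolist())
for thr in(100,85,75): print(thr,slots(s,(210,150,350,260),thr).round(1).tolist())
t=cv2.imread('pics/t_9.png'); s=cv2.imread('pics/s_9.png')
print(slots(t,(190,180,340,240),125).round(1).tolist(),slots(s,(210,150,350,260),110).round(1).tolist())
E
```

```text
95 [[227.3, 227.0, 238.0], [254.6, 199.0, 520.0], [255.2, 209.7, 295.0], [268.0, 208.3, 298.0], [274.7, 197.5, 712.5], [277.1, 218.4, 1138.5], [280.8, 206.8, 291.5], [291.3, 194.9, 434.5], [293.7, 205.5, 290.0], [306.4, 204.0, 295.5], [313.2, 192.3, 333.5], [319.7, 202.7, 366.0], [331.8, 201.2, 615.0]]
85 [[255.1, 209.7, 166.0], [268.0, 208.2, 162.0], [274.7, 197.5, 712.5], [277.1, 218.4, 1138.5], [280.7, 206.9, 158.5], [293.7, 205.4, 166.0], [306.3, 204.0, 179.5], [319.8, 202.7, 241.5], [323.9, 190.4, 364.5], [331.9, 201.1, 483.5]]
75 [[274.7, 197.5, 712.5], [277.1, 218.4, 1138.5], [316.0, 214.4, 367.0], [323.8, 190.5, 210.5], [326.9, 216.6, 289.5], [331.9, 201.1, 376.0]]
100 [[240.0, 206.4, 178.0], [254.1, 197.5, 173.5], [281.8, 201.0, 665.5], [291.1, 194.8, 587.5], [300.1, 188.8, 548.5], [308.6, 183.1, 505.0], [317.3, 177.6, 543.5]]
85 [[240.0, 206.4, 178.0], [254.1, 197.5, 173.5], [281.8, 201.0, 595.5], [291.1, 194.8, 520.0], [300.1, 188.8, 488.0], [308.6, 183.1, 444.0], [317.1, 177.6, 453.5], [324.5, 172.6, 650.5]]
75 [[240.0, 206.4, 178.0], [254.1, 197.5, 173.5], [281.8, 201.0, 550.0], [291.1, 194.8, 475.0], [300.1, 188.8, 443.5], [308.6, 183.1, 400.0], [317.1, 177.6, 408.5], [324.5, 172.6, 571.0]]
[[255.0, 209.8, 621.0], [267.9, 208.4, 614.5], [280.8, 206.9, 613.5], [293.7, 205.4, 601.0], [306.4, 204.0, 584.5], [319.1, 202.5, 581.0], [331.8, 201.1, 593.5]] [[253.5, 204.2, 161.0], [254.0, 197.9, 193.5], [257.0, 208.4, 428.0], [281.7, 201.1, 661.0], [291.0, 194.8, 630.5], [300.1, 188.7, 555.0], [308.7, 183.0, 537.0], [316.8, 177.5, 491.5], [324.6, 172.2, 468.0]]
```

```bash
sed -i 's/(210,150,350,260),110/(210,150,350,260),85/; s/b=b\[b\[:,2\]>400\]/b=b[b[:,2]>380]/' h.py; python3 - <<'E'
from h import *
for k in range(0,11): tilt(str(k))
E
```

```text
0 7 6
tilt -0.0477 z0 0.0904 mid_y 0.0324 resid [-0.     -0.0001  0.0001  0.     -0.     -0.    ]
1 7 6
tilt -0.0475 z0 0.0903 mid_y 0.0324 resid [ 0.     -0.0001  0.0001  0.0001  0.     -0.0001]
2 7 6
tilt -0.0511 z0 0.0904 mid_y 0.0132 resid [ 0.     -0.      0.0001 -0.0002  0.0001  0.    ]
3 7 6
tilt -0.0487 z0 0.0905 mid_y 0.0049 resid [-0.0001  0.0001  0.     -0.0001 -0.0001  0.0001]
4 7 6
tilt -0.0464 z0 0.0904 mid_y -0.0042 resid [-0.      0.     -0.0001  0.0002 -0.0002  0.0001]
5 7 6
tilt -0.0495 z0 0.0904 mid_y -0.0124 resid [-0.0001  0.0001 -0.     -0.      0.0002 -0.0001]
6 7 7
tilt 0.5396 z0 0.1172 mid_y -0.0243 resid [-0.0263 -0.0085  0.0091  0.0269  0.0445 -0.0457]
7 7 7
tilt 0.5706 z0 0.1206 mid_y -0.0311 resid [-0.0269 -0.0088  0.0091  0.0276  0.0456 -0.0466]
8 7 7
tilt 0.5988 z0 0.1237 mid_y -0.0378 resid [-0.027  -0.009   0.0095  0.0273  0.0458 -0.0466]
9 7 6
tilt 0.5227 z0 0.1027 mid_y -0.0420 resid [-0.0231 -0.0079  0.0082  0.0237  0.0391 -0.04  ]
10 7 6
tilt 0.0442 z0 0.0904 mid_y -0.0421 resid [-0.     -0.0001  0.0001  0.0002 -0.0001 -0.0001]
```

Emit:
arm_command(
  motion=[
    [0, [0, 0.03, 0.75], [0, 0, 0]],
    [0, [0, 0, 0.75], [0, 0, 0]],
    [0, [0, 0, 0.69], [0, 0, 0]],
    [0, [0.15, 0, 0], [0, 0, 0]],
    [0, [0.15, 0, 0], [0, 0, 0]],
    [0, [0.12, 0, 0], [0, 0, 0]],
    [0, [0.08, 0, 0], [0, 0, 0]],
    [0, [0.07, 0, 0], [0, 0, 0]],
    [0, [0.06, 0, 0], [0, 0, 0]],
    [0, [-0.05, 0, 0], [0, 0, 0]],
    [0, [-0.1, 0, 0], [0, 0, 0]],
    [0, [0, 0, 0], [0, 0, 0]],
  ],
)

```text
time: 16.1
ee_pos: [0.5791, -0.3006, 0.0695]
tcp_rot: [-180.0, -0.0, 94.9]
wrist_force: [-0.1, -0.3, 0.7]
opening: -0.0002
```

```bash
python3 - <<'E'
from h import *
snap('11'); o=bot.get_obs(); print(o['time'],o['ee_pos'],o['wrist_force']); tilt('11')
E
```

```text
16.2 [ 0.57913452 -0.30035987  0.06959922] [-0.37831483 -0.69418471 -0.17566471]
11 7 6
tilt 0.0039 z0 0.0901 mid_y -0.0320 resid [-0.      0.0001 -0.0001 -0.0001  0.      0.    ]
```

Mid is at −32 mm. I'll wait for it to settle and remeasure.

Emit:
arm_command(
  motion=[
    [0, [0, 0, 0], [0, 0, 0]],
    [0, [0, 0, 0], [0, 0, 0]],
    [0, [0, 0, 0], [0, 0, 0]],
    [0, [0, 0, 0], [0, 0, 0]],
    [0, [0, 0, 0], [0, 0, 0]],
    [0, [0, 0, 0], [0, 0, 0]],
    [0, [0, 0, 0], [0, 0, 0]],
    [0, [0, 0, 0], [0, 0, 0]],
  ],
)

```text
time: 17.2
ee_pos: [0.5792, -0.3003, 0.0699]
tcp_rot: [-180.0, -0.0, 94.9]
wrist_force: [0.5, -0.6, -0.2]
opening: 0.0004
```

```bash
python3 - <<'E'
from h import *
snap('12'); tilt('12')
E
```

```text
12 7 6
tilt 0.0005 z0 0.0901 mid_y -0.0320 resid [ 0.      0.     -0.0001  0.      0.     -0.    ]
```

View pics/sc_12.png

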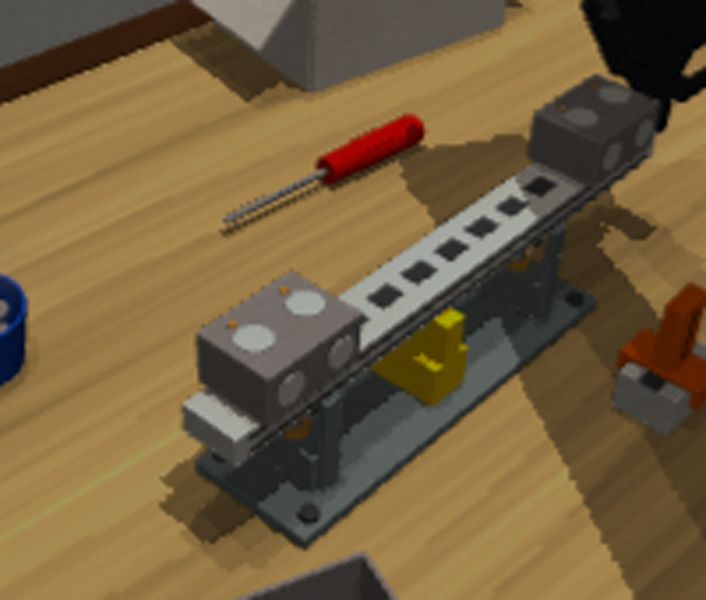

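```bash
python3 - <<'E'
from h import *
C=lambda a:np.array(a)/6.+[320,180]-.42
print(plane('side',C([[232,160],[275,122],[304,137],[262,176]]),.085), plane('side',C([[268,149]]),.085))
print(plane('side',C([[262,304],[327,263],[152,239],[195,200]]),.035))
crop(cv2.imread('pics/top0.png'),295,230,385,285,8,'pics/topsad.png')
S=np.array([.4385,-.1516])
print(proj('top',[[*S,.085],[*S,.035]]),proj('side',[[*S,.085],[*S,.035]]))
E
```

```text
[[ 0.44327566 -0.13178132  0.085     ]
 [ 0.4457432  -0.16138199  0.085     ]
 [ 0.43389144 -0.16196751  0.085     ]
 [ 0.43113964 -0.13238947  0.085     ]] [[ 0.43845091 -0.14653805  0.085     ]]
[[ 0.4176338  -0.12994035  0.035     ]
 [ 0.41462824 -0.16637862  0.035     ]
 [ 0.46524994 -0.12871861  0.035     ]
 [ 0.46803414 -0.15907911  0.035     ]]
[[323.24703253 254.20496444]
 [319.89151963 252.43772164]] [[365.61188487 203.40812225]
 [361.04109539 220.92026427]]
```

View pics/topsad.png

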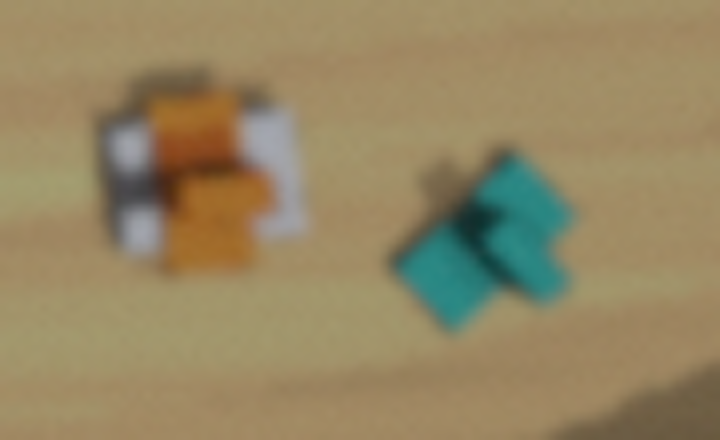

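Emit:
arm_command(
  motion=[
    [0, [-0.1, 0, -0.7], [0, 0, 0]],
    [0, [0, 0, -0.75], [0, 0, 0]],
    [0, [0, 0, -0.7], [0, 0, 0]],
    [0.6, [0.67, -0.53, 0], [0, 0, 0]],
    [0.6, [0.67, -0.53, 0], [0, 0, 0]],
    [0.6, [0.67, -0.53, 0], [0, 0, 0]],
    [0.6, [0.78, -0.53, 0], [0, 0, 0]],
    [0.6, [0, 0, 0.8], [0, 0, 0]],
    [0.6, [0, 0, 0], [0, 0, 0]],
  ],
)

```text
time: 18.42
ee_pos: [0.437, -0.1496, 0.1487]
tcp_rot: [-179.8, -0.1, 95.0]
wrist_force: [0.3, 0.3, -0.3]
opening: 0.0512
```

```bash
python3 - <<'E'
from h import *
snap('13'); tilt('13');o=bot.get_obs(); print(o['time'],o['ee_pos'],o['tcp_rot'],o['opening'])
d=np.array([.4385,-.150])-o['ee_pos'][:2]; print('tool x',d@U/.06,'y',d@[U[1],-U[0]]/.06)
E
```

```text
13 7 7
tilt 0.5835 z0 0.1218 mid_y -0.0350 resid [-0.0257 -0.0087  0.0093  0.0271  0.0437 -0.0458]
18.525 [ 0.43889542 -0.15062011  0.15191599] [1.79989166e+02 6.54009502e-03 9.49115908e+01] 0.051036385060442155
tool x 0.010870552294421668 y -0.005664108013282381
```

View pics/s_13.png

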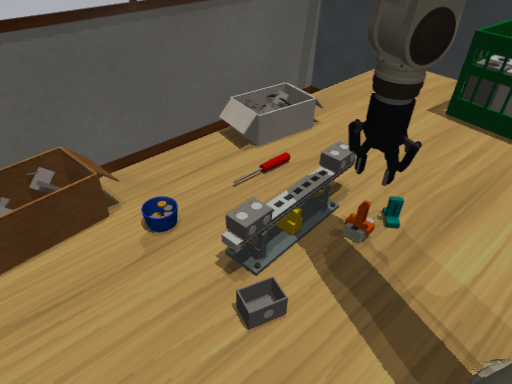

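Emit:
arm_command(
  motion=[
    [0.6, [0, 0, 0.6], [0, 0, 0]],
    [0.6, [0, 0, 0.6], [0, 0, 0]],
    [0.6, [0, 0, 0.4], [0, 0, 0]],
    [0.6, [0, 0, 0.24], [0, 0, 0]],
    [0.6, [0, 0, 0], [0, 0, 0]],
    [0, [0, 0, 0], [0, 0, 0]],
    [0, [0, 0, 0], [0, 0, 0]],
    [0, [0, 0, 0], [0, 0, 0]],
    [0, [0, 0, 0], [0, 0, 0]],
    [0, [0, 0, 0], [0, 0, 0]],
  ],
  newtons=30,
)

```text
time: 19.77
ee_pos: [0.4393, -0.1506, 0.0416]
tcp_rot: [179.9, 0.0, 94.9]
wrist_force: [0.2, 0.6, 5.0]
opening: 0.0138
```

```bash
python3 - <<'E'
from h import *
snap('14');o=bot.get_obs(); print(o['time'],o['ee_pos'],o['tcp_rot'],o['opening'],o['wrist_force'])
crop(cv2.imread('pics/s_14.png'),300,140,440,260,5,'pics/s14c.png')
E
```

```text
19.875 [ 0.43936266 -0.15062013  0.04158871] [1.79897148e+02 4.90886547e-02 9.49270406e+01] 0.013646837599307496 [-0.29100856  0.19267498  5.97978678]
```

View pics/s14c.png

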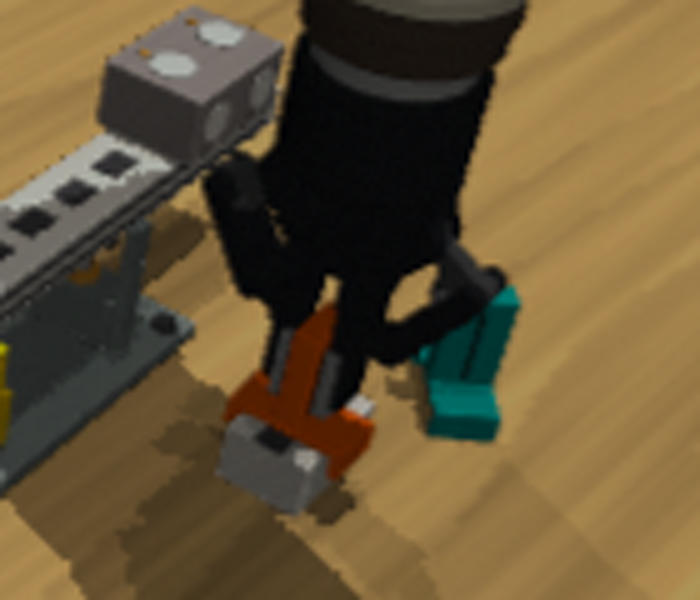

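Emit:
arm_command(
  motion=[
    [0, [0, 0, -0.3], [0, 0, 0]],
    [0, [0, 0, -0.6], [0, 0, 0]],
    [0, [0, 0, -0.6], [0, 0, 0]],
    [0, [0, 0, -0.6], [0, 0, 0]],
    [0, [0, 0, 0], [0, 0, 0]],
  ],
)

```text
time: 20.5
ee_pos: [0.4399, -0.1508, 0.1703]
tcp_rot: [179.7, 0.1, 94.9]
wrist_force: [0.2, 1.1, -1.4]
opening: 0.0137
```

```bash
python3 - <<'E'
from h import *
snap('15');o=bot.get_obs(); print(o['time'],o['ee_pos'],o['tcp_rot'],o['opening'],o['wrist_force'])
for k in ('12','15'):
    t=cv2.imread(f'pics/t_{k}.png'); a=slots(t,(190,180,340,240),125); a=a[a[:,2]>300]
    P=plane('top',a[:,:2],.091)[:,:2]-F
    print(k,'y',(P@U).round(4),'lat',(P@[U[1],-U[0]]).round(4))
d=F-o['ee_pos'][:2]; print('tool x',d@U/.06,'y',d@[U[1],-U[0]]/.06)
s=cv2.imread('pics/s_15.png'); print(slots(s,(210,150,350,260),85).round(1).tolist())
crop(s,200,100,420,260,3,'pics/s15c.png')
E
```

```text
20.6 [ 0.43874235 -0.15042457  0.16694167] [1.79965943e+02 1.38086062e-02 9.49233134e+01] 0.013493721626699987 [ 0.97292725  0.37362498 -0.42612526]
12 y [ 0.0632  0.0312 -0.0009 -0.0326 -0.0647 -0.0972 -0.1288] lat [0.0015 0.0014 0.0012 0.0011 0.0011 0.0006 0.0007]
15 y [ 0.0632  0.0312 -0.0026 -0.0327 -0.0648 -0.0971 -0.1267] lat [0.0015 0.0014 0.0007 0.0011 0.001  0.0008 0.0009]
tool x 1.6640188414308057 y 2.095729144268654
[[235.4, 211.4, 175.5], [250.0, 201.8, 188.5], [278.6, 203.5, 582.0], [288.7, 196.5, 630.5], [297.4, 190.2, 719.5], [306.1, 184.0, 696.5], [314.6, 178.0, 653.5], [322.1, 172.7, 552.5], [332.2, 204.1, 434.0]]
```

View pics/s15c.png

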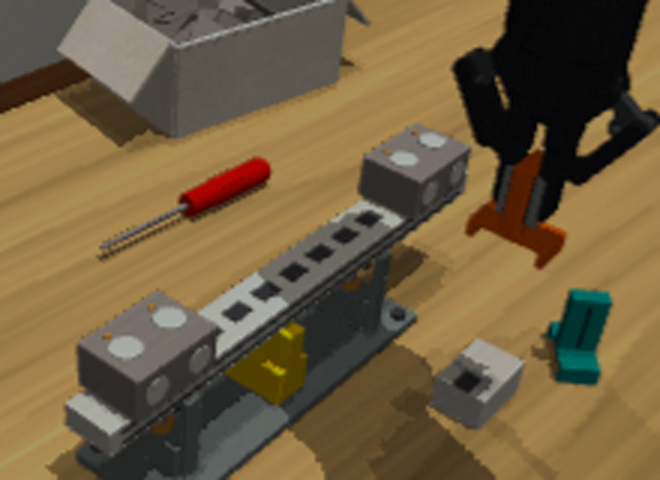

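Emit:
arm_command(
  motion=[
    [0, [0.55, 0.71, 0], [0, 0, 0]],
    [0, [0.55, 0.71, 0], [0, 0, 0]],
    [0, [0.4, 0.5, 0], [0, 0, 0]],
    [0, [0.16, 0.21, 0], [0, 0, 0]],
    [0, [0, 0, 0], [0, 0, 0]],
    [0, [0, 0, 0.3], [0, 0, 0]],
    [0, [0, 0, 0.12], [0, 0, 0]],
    [0, [0, 0, 0], [0, 0, 0]],
    [0, [0, 0, 0], [0, 0, 0]],
  ],
)

```text
time: 21.72
ee_pos: [0.5574, -0.0405, 0.1416]
tcp_rot: [180.0, 0.0, 94.9]
wrist_force: [-0.3, 0.8, -0.2]
opening: 0.0137
```

```bash
python3 - <<'E'
from h import *
snap('16');o=bot.get_obs(); print(o['time'],o['ee_pos'],o['tcp_rot'],o['opening'],o['wrist_force'])
d=o['ee_pos'][:2]-F; print('y',d@U,'lat',d@[U[1],-U[0]])
crop(cv2.imread('pics/s_16.png'),230,110,350,240,5,'pics/s16c.png')
crop(cv2.imread('pics/t_16.png'),210,170,350,250,5,'pics/t16c.png')
E
```

```text
21.825 [ 0.55761124 -0.04033981  0.14182396] [1.79951173e+02 8.14243456e-03 9.49137184e+01] 0.013409800857686848 [-0.06260558  0.49028578 -0.40300203]
y -0.0005400556483755006 lat 0.0022728214444690405
```

View pics/s16c.png

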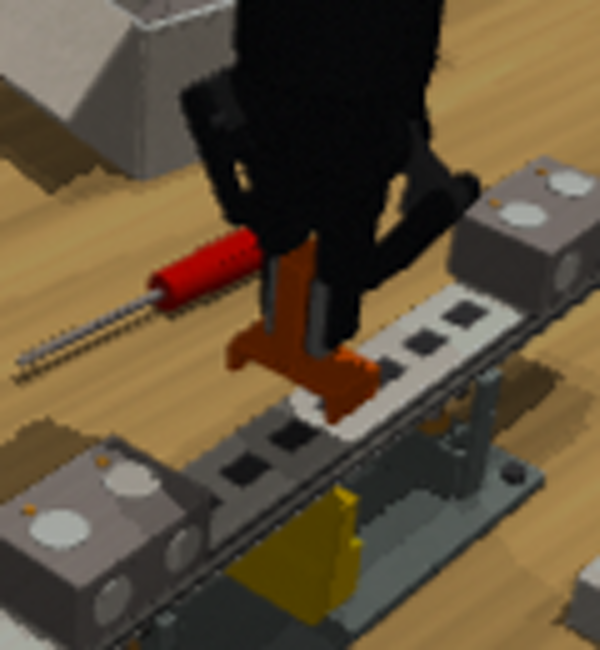

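View pics/t16c.png

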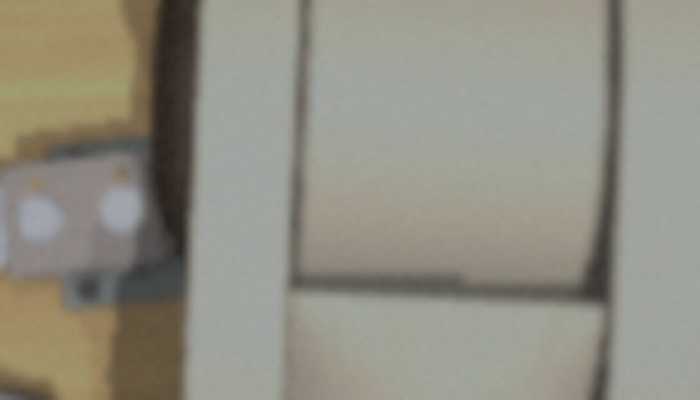

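```bash
python3 - <<'E'
from h import *
C=lambda a:np.array(a)/5.+[230,110]-.4
L=np.array([U[1],-U[0]])
P=plane('side',C([[230,368],[328,423]]),.120)[:,:2]-F; print('legs y',P@U,'lat',P@L)
# rail top edges near slot 4..5, z .091
P=plane('side',C([[190,468],[345,440],[205,548],[400,395],[470,293],[528,317]]),.091)[:,:2]-F; print('rail y',P@U,'lat',P@L)
# fulcrum near top edge z .07 
P=plane('side',C([[338,488],[358,497]]),.07)[:,:2]-F; print('ful y',P@U,'lat',P@L)
E
```

```text
legs y [0.01446367 0.01579656] lat [ 0.02959504 -0.02348954]
rail y [ 0.04887583 -0.01128653  0.08279373 -0.05369491 -0.14236597 -0.14457879] lat [ 0.02052123 -0.01489872 -0.01673489 -0.01298555  0.01058576 -0.02037983]
ful y [-0.00509125 -0.00623199] lat [-0.01825369 -0.02814388]
```

Emit:
arm_command(
  motion=[
    [0, [0, -0.015, 0.2], [0, 0, 0]],
    [0, [0, 0, 0.15], [0, 0, 0]],
    [0, [0, 0, 0.1], [0, 0, 0]],
    [0, [0, 0, 0.04], [0, 0, 0]],
    [0, [0, 0, 0.04], [0, 0, 0]],
    [0, [0, 0, 0], [0, 0, 0]],
  ],
)

```text
time: 22.58
ee_pos: [0.5566, -0.0403, 0.1095]
tcp_rot: [180.0, 0.0, 94.9]
wrist_force: [-0.4, -0.4, 0.6]
opening: 0.0139
```

```bash
python3 - <<'E'
from h import *
s=viewer.camera('side');o=bot.get_obs(); print(o['time'],o['ee_pos'],o['wrist_force'])
crop(s,230,110,350,240,5,'pics/s17c.png')
E
```

```text
22.625 [ 0.5566616  -0.04026943  0.10963803] [ 0.0568293  -0.19302704 -0.62893692]
```

View pics/s17c.png

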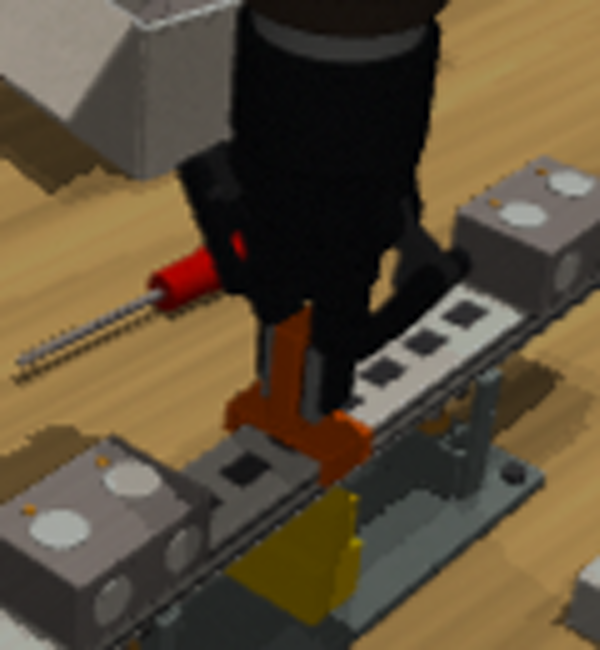

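Emit:
arm_command(
  motion=[
    [0, [0, 0, 0.05], [0, 0, 0]],
    [0, [0, 0, 0.05], [0, 0, 0]],
    [0, [0, 0, 0], [0, 0, 0]],
  ],
)

```text
time: 23.0
ee_pos: [0.5564, -0.0402, 0.1031]
tcp_rot: [-180.0, -0.0, 94.9]
wrist_force: [0.6, 0.4, -0.4]
opening: 0.0136
```

```bash
python3 - <<'E'
from h import *
s=viewer.camera('side');o=bot.get_obs(); print(o['time'],o['ee_pos'],o['wrist_force'])
crop(s,230,110,350,240,5,'pics/s18c.png')
E
```

```text
23.05 [ 0.5564701 -0.04028    0.103324 ] [ 0.26049713  0.10861521 -0.43157631]
```

View pics/s18c.png

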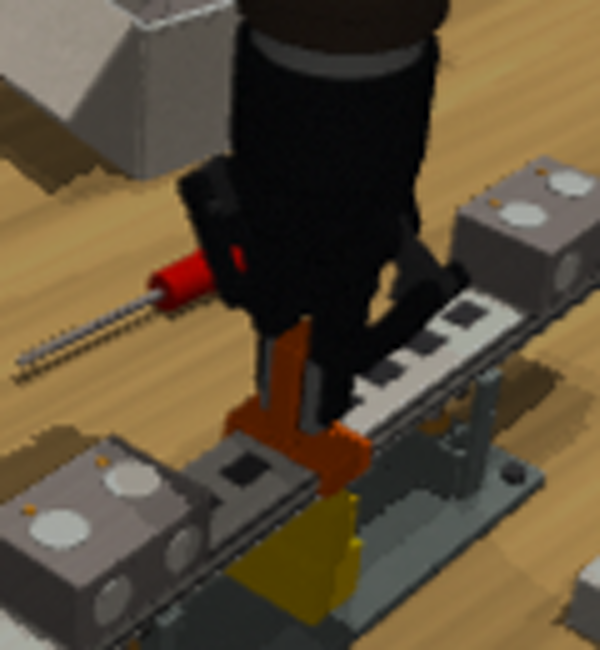

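Emit:
arm_command(
  motion=[
    [0.1, [0, 0, 0.01], [0, 0, 0]],
    [0.22, [0, 0, 0], [0, 0, 0]],
    [0.35, [0, 0, 0], [0, 0, 0]],
    [0.4, [0, 0, 0], [0, 0, 0]],
    [0.4, [0, 0, -0.1], [0, 0, 0]],
    [0.4, [0, 0, -0.4], [0, 0, 0]],
    [0.4, [0, 0, -0.8], [0, 0, 0]],
    [0.4, [0, -0.6, -0.6], [0, 0, 0]],
    [0.4, [-0.5, -0.8, 0], [0, 0, 0]],
    [0.4, [-0.5, -0.8, 0], [0, 0, 0]],
    [0.4, [-0.5, -0.8, 0], [0, 0, 0]],
    [0.4, [0, 0, 0], [0, 0, 0]],
  ],
)

```text
time: 24.55
ee_pos: [0.383, -0.1469, 0.2181]
tcp_rot: [179.9, 0.1, 94.7]
wrist_force: [0.8, -0.7, 0.1]
opening: 0.0344
```

```bash
python3 - <<'E'
from h import *
snap('19');o=bot.get_obs(); print(o['time'],o['ee_pos'],o['wrist_force'])
crop(cv2.imread('pics/t_19.png'),210,170,350,250,5,'pics/t19c.png')
E
```

```text
24.65 [ 0.38504258 -0.14568629  0.2175587 ] [-0.45244062  0.55937926  0.75202807]
```

View pics/sc_19.png

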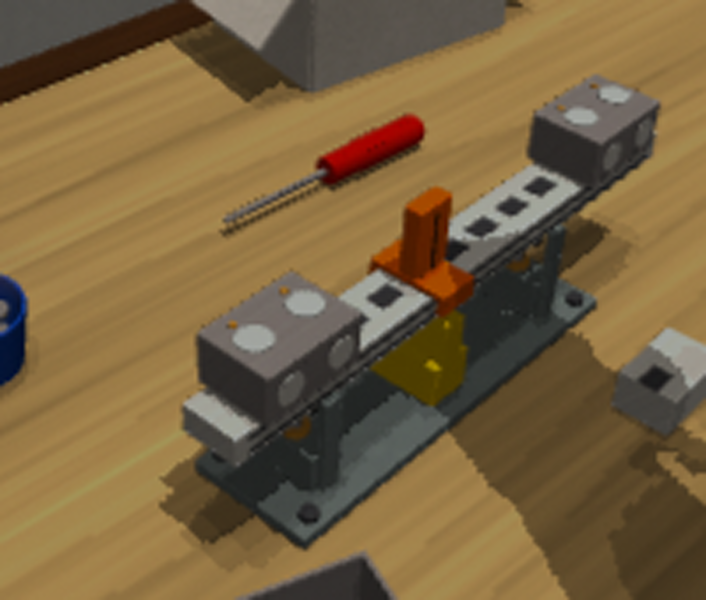

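View pics/t19c.png

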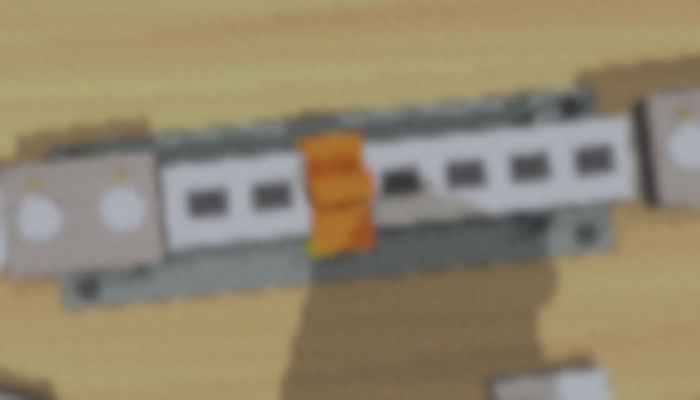

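```bash
python3 - <<'E'
from h import *
L=np.array([U[1],-U[0]])
C=lambda a:np.array(a)/5.+[210,170]-.4
P=plane('top',C([[301,139],[362,132],[312,256],[374,250]]),.096)[:,:2]-F; print('saddle corners y',(P@U).round(4),'mean',(P@U).mean().round(4),'lat',(P@L).round(4))
t=cv2.imread('pics/t_19.png'); s=cv2.imread('pics/s_19.png')
a=slots(t,(190,180,340,240),125); a=a[a[:,2]>300]; b=slots(s,(210,150,350,260),85)
print(a.round(1).tolist()); print(b.round(1).tolist())
b=b[(b[:,2]>380)]
sel=b[-3:] ; A=np.vstack([a[[1]],a[-3:]])[:,:2]; B=np.vstack([b[[0]],sel])[:,:2]
Q=tri(A,B); y=(Q[:,:2]-F)@U; print(y,Q[:,2],np.polyfit(y,Q[:,2],1))
# saddle from side at z .096 near-face corners, sc crop scale 3.53
D=lambda a:np.array(a)/3.53+[170,120]-.36
P=plane('side',D([[438,290],[474,270],[372,262]]),.096)[:,:2]-F; print('side plate y',P@U,P@L)
P=plane('side',D([[405,198],[440,205],[418,188],[452,195]]),.146)[:,:2]-F; print('fin top y',P@U,P@L)
E
```

```text
saddle corners y [ 0.0137 -0.0164  0.015  -0.0154] mean -0.0008 lat [ 0.0272  0.0272 -0.0303 -0.0308]
[[251.0, 210.2, 575.0], [264.0, 208.7, 581.5], [289.7, 206.6, 826.5], [302.6, 204.4, 570.0], [315.5, 203.0, 574.0], [328.3, 201.6, 576.0]]
[[235.4, 211.4, 173.5], [250.0, 201.8, 188.0], [278.7, 203.5, 600.0], [306.1, 184.0, 481.0], [314.6, 178.1, 440.0], [322.5, 172.4, 446.5]]
[ 0.03188711 -0.06404515 -0.09624143 -0.12814936] [0.09001683 0.09007772 0.0900089  0.08990032] [0.00053791 0.09003544]
side plate y [ 0.01243169 -0.01779916  0.0188038 ] [-0.01962301 -0.02351888  0.02586761]
fin top y [ 0.01038639  0.0017978  -0.0028631  -0.01105209] [ 0.01144661 -0.00750991  0.01236731 -0.0063732 ]
```

Emit:
arm_command(
  motion=[
    [0.4, [0, 0, 0], [0, 0, 0]],
    [0.4, [0, 0, 0], [0, 0, 0]],
    [0.4, [0, 0, 0], [0, 0, 0]],
    [0.4, [0, 0, 0], [0, 0, 0]],
    [0.4, [0, 0, 0], [0, 0, 0]],
    [0.4, [0, 0, 0], [0, 0, 0]],
    [0.4, [0, 0, 0], [0, 0, 0]],
    [0.4, [0, 0, 0], [0, 0, 0]],
  ],
)

```text
time: 25.65
ee_pos: [0.3849, -0.1454, 0.2169]
tcp_rot: [180.0, 0.0, 94.9]
wrist_force: [0.2, -0.3, 0.5]
opening: 0.0343
```

```bash
python3 - <<'E'
from h import *
snap('20')
t=cv2.imread('pics/t_20.png'); s=cv2.imread('pics/s_20.png')
a=slots(t,(190,180,340,240),125); a=a[a[:,2]>300]; b=slots(s,(210,150,350,260),85); b=b[b[:,2]>380]
print(len(a),len(b))
Q=tri(np.vstack([a[[1]],a[-3:]])[:,:2],np.vstack([b[[0]],b[-3:]])[:,:2]); y=(Q[:,:2]-F)@U; tl=np.polyfit(y,Q[:,2],1); print(y,tl)
print('img diff vs 19', np.abs(t.astype(int)-cv2.imread('pics/t_19.png'))[180:240,180:350].mean())
if abs(tl[0])<.006: print(bot.job_done())
E
```

```text
5 4
[ 0.03186282 -0.06394838 -0.09618685 -0.12812751] [0.00010191 0.09004695]
img diff vs 19 1.234640522875817
the job is handed in; nothing more can be done
None
```

The rail is balanced level on the fulcrum with the orange saddle seated astride it, and I handed the job in at about 26 s of the 72 s allowed.

**Sliding the rail:** I pushed it with shut fingers from end a in short steps. One step went too far and it tipped toward end b. I nudged it back about 10 mm from end b, and it settled level with its middle 32 mm past the fulcrum toward end b.

**Last checks:**
- **Rail level:** the measured tilt was 0.0005 rad before the saddle, 0.0005 rad after it, and 0.0001 rad one second later, just before hand-in. The rail had not slid between the last two looks.
- **Saddle position:** the top view puts it about 1 mm from the fulcrum's centre along the rail. Rougher picks in the side view scattered by a few millimetres but centred on about the same spot. Both legs straddle the rail, and the arm was clear of everything.
- **Bystanders:** I never went near the spare box, tub or screwdriver. In the pictures they looked undisturbed, but I did not measure their positions.

**Readings that were off:** in three frames (6–8), re-run after I changed the image threshold, and in two more as taken (9 and 13), the tilt script matched the slots wrongly and gave nonsense values of 0.5 to 0.6 rad. I did not use those. Right after the overshoot push the first tilt reading was 0.034 rad because the rail was still moving. The next look gave 0.044 rad.

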